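# Hang the washroom key paddle on the reception key stand

## Robot

A 6-joint arm with a two-finger parallel gripper is mounted at the origin on the work surface. World frame = base frame: x ahead of the robot, y to its left, z up, the work surface at z = 0. Lengths are in m, angles in rad, forces in N, time in s.
With the tool pointing down it reaches from about 0.25 to 0.775 m from the base axis. Payload 4 kg.
Tool frame: the origin (TCP) lies midway between the tips of the shut fingers; the grasp point (between the pads) lies robot.grip_point_offset behind it (robot.grip_point_offset is the distance from the TCP to the grasp point, in m); z points along the fingers, x is the direction in which the jaws open and shut, and the axes are right-handed (so a half turn about z gives the same grasp; the last joint's range is limited). The gripper opens to 94 mm and grips with 3 to 60 N. Pads are 16 mm wide; open, the fingers measure 119 mm over their backs; the gripper's body (75 mm by 177 mm) begins 78 mm behind the grasp point.
Start: joints at [1.012, 0.087, 1.371, -0, 1.684, -0.103], TCP at [0.242, 0.494, 0.206] pointing down, gripper open.
Joint ranges: [-3.1, 3.1], [-0.76, 2.03], [0.27, 2.55], [-1.08, 4.22], [0.17, 2.65], [-2.57, 2.57]. Speed limits (rad/s): [2.79, 2.79, 3.14, 3.14, 3.14, 3.14].

## Interface

Orientations are given as [roll, pitch, yaw] about the fixed x, y, z axes, in that order (R = Rz(yaw) Ry(pitch) Rx(roll)).
In Python, from bench import robot, optics, finder gives the robot as it stands. The module is installed in compiled form; this text tells all that it offers.
- The arm moves only by the tool arm_command, never from a script. Its argument "plan" is a list of rows, each a list of 5 numbers: the opening, from 0 (shut) to 1 (fully open), then the shift along the world's x, y, z in m, then the turn about the world's z in degrees. A call has 1 to 10 rows; each row is the pose to reach, as a shift and turn from the pose commanded when the call began; what a row does not reach only later rows make up. A row lasts 1/8 s, in which the tool goes at most 62.5 mm and 10.7 degrees, less where a joint would pass 70% of its speed; a pose out of reach is approached as far as the arm can. A call with a gripper value outside its range is refused whole. The fingers move at their own pace and stop on an object; the grip force is fixed at half the most. Time passes only in rows, so rows that repeat a pose let the fingers close. It gives the time, the measured TCP pose, the force and the opening at its end, in the units of the state.
- robot.get_obs(): the state, without advancing time (a new reading comes with each control period).
- optics.snapshot(name): name is "scene" or "top" or "wrist"; returns a dict with "image" (400x640x3 uint8, red, green, blue), "fx", "fy", "cx", "cy" (pixels), "position" and "rotation" of the camera in the world; the wrist camera has in their place "hand_eye" (4x4, takes a point from camera to tool coordinates, whose origin is the TCP and whose axes are the tool frame's). Camera axes: x right, y down, z forward; pixel columns grow to the right and rows downward; lengths in m; the calibration is good to about 2 mm. A picture is of the moment at which its call begins: read the wrist's pose just before it. There is no depth.
- robot.close_job(): hands the job in, once; it reports no verdict.
Trained networks look in the newest picture that a camera, given by its name, has taken for a name from the list of things; names that differ only in an ending like _2 or _b are one class to them, and where a whole thing is asked for, a point or a joint stands for the part that bears it (a point fixed in the world has none). Each returns a list of dicts, best first, with "p" (0 to 1); they miss things now and then, are a little off and sometimes report something else, mostly with a low value. They report only what shows in the picture. A call takes as long as a camera call. They do not tell look-alikes from the thing itself.
- finder.masks_of(label, camera): "pixels" (400x640 bool, what is visible of it) and "extent" ([left, top, right, bottom] in pixels, round what is visible of it).
The state is a dict: "time": time; "joint_positions": joint angles; "qvel": joint speeds; "joint_torque": joint torques, N m; "tool_pos": TCP position; "ee_rot": TCP orientation; "wrist_force": force on the tool from outside, world axes, zero at the start; "wrist_torque": the same for the moment, N m; "width": finger opening in m.
Only numpy, scipy, OpenCV 4.12 (cv2) and the standard library are available. Lean on these libraries where they do the work, as an engineer would, in place of code of your own. Each camera call takes 0.05 s, during which the arm holds its last target.

## Task

On the reception counter, hang the long wooden key paddle on the slanted peg of the key stand: put the peg through the paddle's round hole and slide the paddle down along the peg until it is close to the collar, then let go so that it stays hanging there. Leave the round wooden key tag lying where it is.

Things in the scene. Friction and masses are not known exactly. Their poses are not given: they have to be found in the camera images.
- paddle_grip (a point): Long wooden key paddle, flat on the counter: bar handle 36 mm wide, 12 mm thick, a round eye (56 mm outside) at one end, a brass key stub at the other; about 70 g. This point: middle of the handle, half-way up (6 mm), where to grasp across the width. x points along the paddle to the eye, z up out of its face. The wood reaches 40 mm and the key 75 mm to -x, the eye 103 mm to +x.
- paddle_hole (a point): Centre of the round hole (34 mm diameter, through the 12 mm thickness) in the paddle's eye, half-way up; 75 mm along +x from paddle_grip. Same axes as paddle_grip: z is the hole's axis.
- peg: Steel peg (10 mm diameter, 90 mm long) of the fixed key stand (dark foot 110 mm wide, one upright bar), leaning 40 deg from vertical, up and roughly towards the robot. Origin: its root, on the axis, at the upper face of the dark stop collar (52 mm disc, square to the peg), 184 mm over the counter. z: along the peg to its free end; y: level; x: up and away; a hanging paddle's handle points to -x.
- roundtag_center (a point): The other key tag, to be left alone: a flat round wooden ring, 72 mm outside, 12 mm thick, with a 34 mm hole and a brass key stub on its edge (reaching 70 mm from the centre to -x). This point is its centre, half-way up. Loose on the counter, 50 g.
Mind the look-alikes: they are no part of the job. What is shaped like the part that bears paddle_grip but grey is not meant. Leave any pink look-alike of the part that bears peg alone.

How it is judged:
By the outcome, as a careful person would: the job done as asked, in the order asked, and still so for the second after the job is handed in, with the robot touching nothing.
It also fails if it takes over 48 s, if anything falls off the work surface, if the arm or the gripper's body presses on something with over 40 N, if the wrist force passes 120 N, or if a joint passes its speed limit or range.

## Working session

There is one attempt and no reset: what is moved stays moved. The work goes in short steps, Python scripts to look and compute and a tool call to move; the robot and the scene stay as the last step left them, time stands still between calls to the robot, and variables do not carry over. Pictures are saved under pics/ and viewed, and the job is handed in when it is done.

Besides the shell and the picture viewer there is one more tool, called after "Request:" as name(argument=value, ...) on one line, values as JSON. arm_command: Moves the arm, as the interface text tells. Its arguments: {"type":"object","properties":{"plan":{"type":"array","items":{"type":"array","items":{"type":"number"}}}},"required":["plan"]}

```bash
mkdir -p pics
cat > h.py <<'E'
from bench import robot, optics, finder
import numpy as np, cv2
def snap(c,f):
    s=optics.snapshot(c); cv2.imwrite('pics/'+f,cv2.cvtColor(s['image'],cv2.COLOR_RGB2BGR)); return s
E
python3 - <<'E'
from h import *
o=robot.get_obs(); print({k:np.round(v,3) for k,v in o.items()}, robot.grip_point_offset)
for c in ['scene','top']:
    s=snap(c,c+'0.png'); print(c,s['fx'],s['fy'],s['cx'],s['cy'],np.round(s['position'],4).tolist(),np.round(s['rotation'],4).tolist())
    for l in ['paddle_grip','peg','roundtag_center']:
        for m in finder.masks_of(l,c): print(l,round(m['p'],2),m['extent'])
E
```

```text
{'time': np.float64(0.0), 'joint_positions': array([ 1.012,  0.088,  1.372,  0.   ,  1.684, -0.103]), 'qvel': array([ 0.001, -0.002,  0.   , -0.001,  0.   ,  0.001]), 'joint_torque': array([ 1.0000e-03, -3.4019e+01, -3.0243e+01,  7.2000e-02,  3.3000e-02,
       -0.0000e+00]), 'tool_pos': array([0.242, 0.493, 0.204]), 'ee_rot': array([-3.141e+00,  2.000e-03,  1.115e+00]), 'wrist_force': array([ 0.207,  0.311, -0.65 ]), 'wrist_torque': array([-0.002,  0.028,  0.035]), 'width': np.float64(0.094)} 0.0188
scene 420.84333109025437 420.84333109025437 320.5717875462113 203.7499802419445 [1.2533, 0.2639, 1.0521] [-2.4665, 0.0086, 1.9989]
paddle_grip 0.9 [282.5, 170.7, 317.6, 203.1]
paddle_grip 0.9 [231.8, 151.5, 272.1, 184.4]
peg 0.73 [347.2, 210.3, 362.7, 255.8]
peg 0.55 [280.6, 170.2, 318.6, 206.9]
peg 0.54 [293.5, 184.0, 311.0, 220.0]
roundtag_center 0.76 [409.5, 206.3, 438.0, 235.4]
top 422.2968303238688 422.2968303238688 316.9843357935634 197.8029574564688 [0.4159, -0.0625, 1.2162] [-2.9979, 0.0322, -1.5607]
paddle_grip 0.74 [362.8, 213.1, 382.9, 274.0]
paddle_grip 0.73 [427.6, 215.3, 451.7, 277.3]
peg 0.68 [214.8, 231.2, 246.1, 267.1]
peg 0.64 [256.1, 127.6, 275.4, 153.5]
peg 0.53 [322.6, 142.0, 340.9, 171.8]
roundtag_center 0.86 [216.0, 232.1, 243.8, 264.0]
```

View pics/scene0.png

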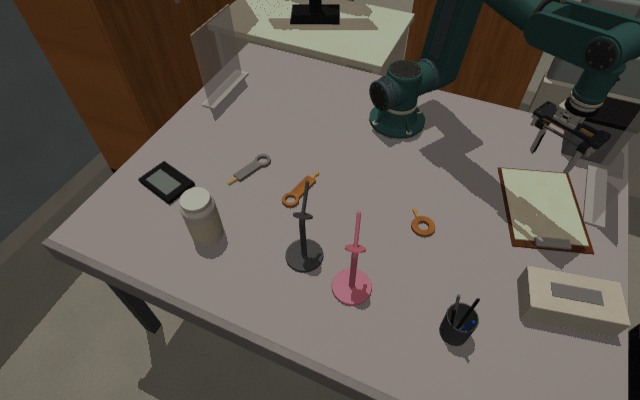

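View pics/top0.png

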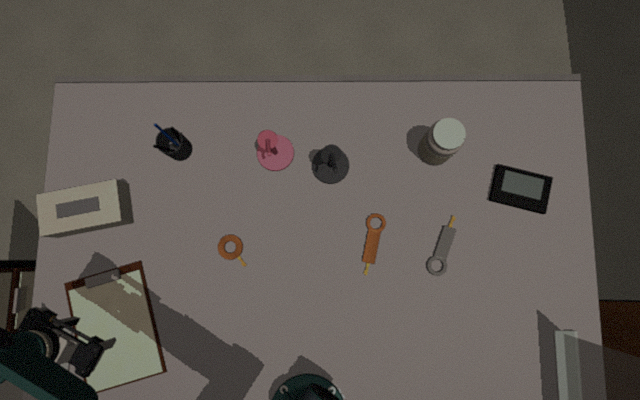

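```bash
cat >> h.py <<'E'
from scipy.spatial.transform import Rotation as Ro
CAM={'scene':(420.84333109025437,320.5717875462113,203.7499802419445,[1.2533,0.2639,1.0521],[-2.4665,0.0086,1.9989]),
'top':(422.2968303238688,316.9843357935634,197.8029574564688,[0.4159,-0.0625,1.2162],[-2.9979,0.0322,-1.5607])}
def cam(c):
    f,cx,cy,p,r=CAM[c]; return f,cx,cy,np.array(p),Ro.from_euler('xyz',r).as_matrix()
def ray(C,uv):
    f,cx,cy,p,R=C; return p,R@np.array([(uv[0]-cx)/f,(uv[1]-cy)/f,1.])
def onz(C,uv,z):
    p,d=ray(C,uv); return p+d*(z-p[2])/d[2]
def proj(C,X):
    f,cx,cy,p,R=C; q=R.T@(np.array(X)-p); return np.array([cx+f*q[0]/q[2],cy+f*q[1]/q[2]])
def wristC(s,o):
    T=np.eye(4);T[:3,:3]=Ro.from_euler('xyz',o['ee_rot']).as_matrix();T[:3,3]=o['tool_pos']
    W=T@np.array(s['hand_eye']); return s['fx'],s['cx'],s['cy'],W[:3,3],W[:3,:3]
E
python3 - <<'E'
from h import *
T=cam('top');S=cam('scene')
for n,C,uv,z in [('base T',T,(308,395),0),('eye T',T,(375.5,222),.006),('end T',T,(369,263),.006),('eye S',S,(291,199),.006),('tag T',T,(230,246),.006),('tag S',S,(423.5,226),.006),('foot T',T,(330,165),.01),('foot S',S,(304,256),.01),('pinkT',T,(276,153),.01),('pinkS',S,(352,288),.01)]:
    print(n,onz(C,uv,z).round(3))
for c,(x0,y0,x1,y1) in {'top':(240,110,400,290),'scene':(260,150,400,310)}.items():
    im=cv2.imread(f'pics/{c}0.png')[y0:y1,x0:x1]; cv2.imwrite(f'pics/{c}0z.png',cv2.resize(im,None,fx=3.7,fy=3.3 if 0 else 3.7,interpolation=cv2.INTER_CUBIC)[:600])
E
```

```text
base T [ 0.048 -0.003  0.   ]
eye T [ 0.522 -0.19   0.006]
end T [ 0.406 -0.171  0.006]
eye S [ 0.516 -0.187  0.006]
tag T [0.45  0.227 0.006]
tag S [0.446 0.23  0.006]
foot T [ 0.687 -0.059  0.01 ]
foot S [ 0.693 -0.054  0.01 ]
pinkT [0.723 0.1   0.01 ]
pinkS [0.731 0.11  0.01 ]
```

View pics/scene0z.png

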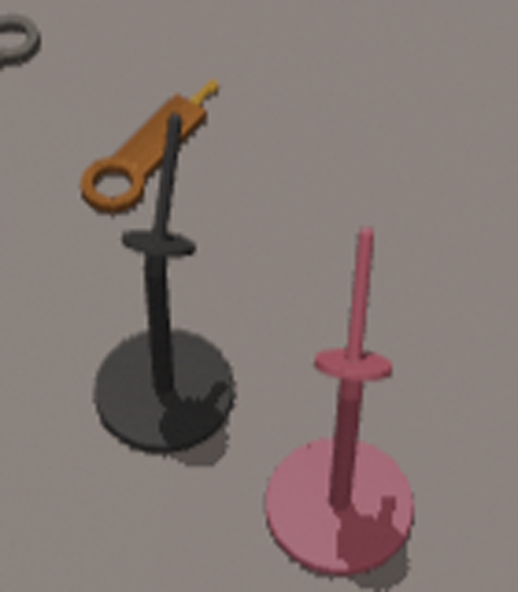

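View pics/top0z.png

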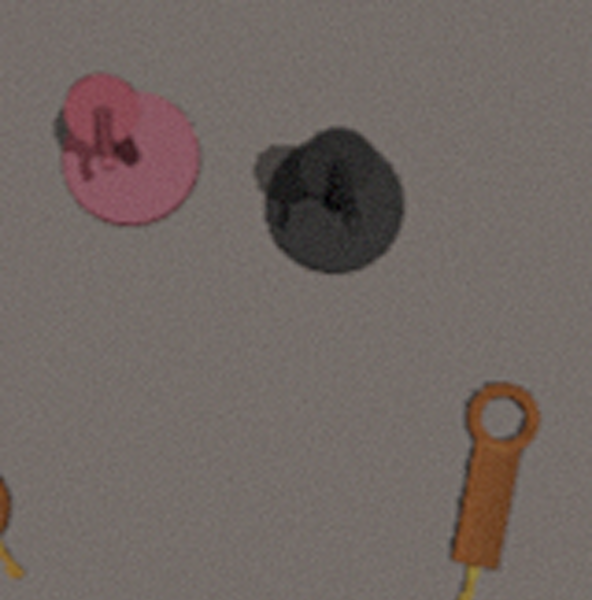

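Request:
arm_command(plan=[[1,0.02,-0.06,0.05,5],[1,0.04,-0.12,0.1,10],[1,0.06,-0.18,0.1,16.8],[1,0.08,-0.24,0.1,16.8],[1,0.1,-0.3,0.1,16.8],[1,0.12,-0.36,0.1,16.8],[1,0.14,-0.42,0.1,16.8],[1,0.16,-0.48,0.1,16.8],[1,0.18,-0.54,0.1,16.8],[1,0.19,-0.6,0.1,16.8]])

```text
time: 1.65
tool_pos: [0.425, -0.0753, 0.3056]
ee_rot: [3.141, -0.0, 1.408]
wrist_force: [0.6, -0.0, -0.4]
width: 0.094
```

Request:
arm_command(plan=[[1,0,-0.06,0,0],[1,0,-0.07,0,0],[1,0,-0.07,0,0],[1,0,-0.07,0,0]])

```text
time: 2.15
tool_pos: [0.4248, -0.1419, 0.3059]
ee_rot: [3.141, -0.0, 1.41]
wrist_force: [0.4, 0.2, -0.1]
width: 0.094
```

Run:
```python
from h import *
o=robot.get_obs(); print(o['time'],o['tool_pos'],o['ee_rot'],o['joint_positions'])
s=snap('wrist','w1.png'); print(np.round(s['hand_eye'],4),s['fx'],s['cx'],s['cy'])
C=wristC(s,o)
for m in finder.masks_of('paddle_grip','wrist'): print(m['p'],m['extent'])
for m in finder.masks_of('peg','wrist'): print(m['p'],m['extent'])
```

```text
2.15 [ 0.424787   -0.14188902  0.30590168] [ 3.14081146e+00 -4.46474675e-04  1.41025098e+00] [-4.49603776e-01 -1.39347924e-01  1.39477356e+00  6.84245189e-04
  1.88554543e+00 -1.85964255e+00]
[[ 1.000e+00  9.000e-04 -0.000e+00 -6.000e-04]
 [-9.000e-04  9.589e-01  2.839e-01 -8.390e-02]
 [ 3.000e-04 -2.839e-01  9.589e-01 -1.789e-01]
 [ 0.000e+00  0.000e+00  0.000e+00  1.000e+00]] 337.18758586030276 320.1012013642402 195.73988067063175
0.83 [147.8, 142.0, 190.6, 257.6]
0.71 [282.7, 123.0, 316.8, 237.4]
0.91 [406.6, 367.9, 453.2, 400.0]
```

View pics/w1.png

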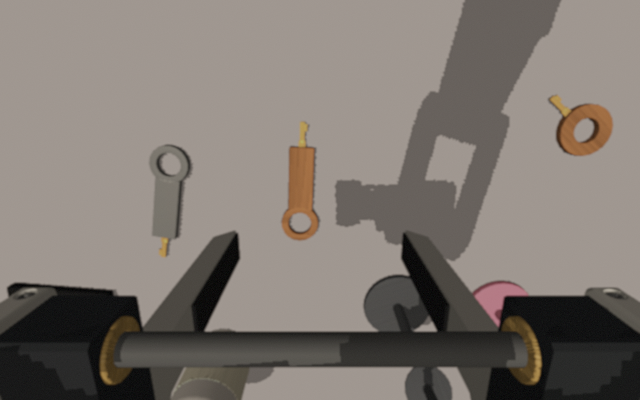

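Run:
```python
from h import *
o=robot.get_obs(); s=optics.snapshot('wrist'); C=wristC(s,o)
hsv=cv2.cvtColor(s['image'],cv2.COLOR_RGB2HSV)
m=((hsv[...,0]<22)&(hsv[...,1]>110)&(hsv[...,2]>60)).astype(np.uint8)
m[:, :270]=0; m[:,330:]=0; m[:115]=0;m[250:]=0
cs,h=cv2.findContours(m,cv2.RETR_CCOMP,cv2.CHAIN_APPROX_NONE)
P=[]
for v,u in zip(*np.nonzero(m)): P.append(onz(C,(u,v),.012)[:2])
P=np.array(P)
hole=max([c for c,hh in zip(cs,h[0]) if hh[3]>=0],key=len)[:,0]
H=np.array([onz(C,(u,v),.012)[:2] for u,v in hole]); hc=(H.min(0)+H.max(0))/2
print('hole',hc,np.ptp(H,axis=0))
d=P-hc; r=np.linalg.norm(d,axis=1)
w=d[(r>32)&(r<112)]; 
c,sv,vt=np.linalg.svd(w-w.mean(0)); ax=vt[0]*np.sign(vt[0][0]); print('axis yaw',np.degrees(np.arctan2(ax[1],ax[0])),'line hole->mean',np.degrees(np.arctan2(*(-w.mean(0))[::-1])), 'widthstd*3.46',sv[1]/np.sqrt(len(w))*3.46)
print('extent along', (d@ax).min(),(d@ax).max(), 'grip',hc-.075*ax)
T=cam('top')
```

```text
hole [ 0.51615685 -0.1879248 ] [0.0360542  0.03662798]<stdin>:15: RuntimeWarning: Mean of empty slice.
  ret = um.true_divide(
Traceback (most recent call last):
IndexError: index 1 is out of bounds for axis 0 with size 0
```

Run:
```python
from h import *
o=robot.get_obs(); s=optics.snapshot('wrist'); C=wristC(s,o)
hsv=cv2.cvtColor(s['image'],cv2.COLOR_RGB2HSV)
print(hsv[160:240:8,302])
m=((hsv[...,0]<22)&(hsv[...,1]>85)&(hsv[...,2]>60)).astype(np.uint8)
m[:, :270]=0; m[:,330:]=0; m[:115]=0;m[250:]=0
P=np.array([onz(C,(u,v),.012)[:2] for v,u in zip(*np.nonzero(m))])
hc=np.array([.5162,-.1879]);d=P-hc; r=np.linalg.norm(d,axis=1); print(len(r),r.max())
w=d[(r>34)&(r<.110)] if 0 else d[(r>.034)&(r<.110)]
c,sv,vt=np.linalg.svd(w-w.mean(0)); ax=vt[0]*np.sign(vt[0][0]); print('axis yaw',np.degrees(np.arctan2(ax[1],ax[0])),'line hole->mean',np.degrees(np.arctan2(*(-w.mean(0))[::-1])), 'width',sv[1]/np.sqrt(len(w))*3.46)
print('extent along', (d@ax).min(),(d@ax).max(), 'grip',hc-.075*ax)
```

```text
[[ 14 147 160]
 [ 14 146 159]
 [ 14 147 156]
 [ 13 149 154]
 [ 14 152 158]
 [ 14 147 158]
 [ 15 141 168]
 [ 13  22 159]
 [ 14  24 159]
 [ 12  81  98]]
2265 0.14711023696846556
axis yaw -11.81817325826448 line hole->mean -11.328170245953338 width 0.03547990693966219
extent along -0.14710578197854365 0.02766893492081727 grip [ 0.44278981 -0.17253951]
```

```bash
python3 - <<'E'
from h import *
T=cam('top');S=cam('scene')
z0=.184; zt=z0+.09*np.cos(np.radians(40))
off=(260,150)
c=np.array([158,243])/3.7+off; t=np.array([174,121])/3.7+off
r=onz(S,c,z0-.003); q=onz(S,t,zt); print('S collar',r,'tip',q,'len',np.hypot(*(q-r)[:2]),'exp',.0579,'az',np.degrees(np.arctan2(*(q-r)[:2][::-1])))
# top: collar centre
ct=np.array([337,164])/3.7+(240,110); print('T',onz(T,ct,z0-.003))
# pink for compare
print(proj(T,r),proj(T,q))
E
python3 - <<'E'
import cv2
im=cv2.imread('pics/top0.png')[130:200,290:370]
im=cv2.convertScaleAbs(im,alpha=2.5)
cv2.imwrite('pics/tz.png',cv2.resize(im,None,fx=8,fy=8,interpolation=cv2.INTER_CUBIC))
im=cv2.imread('pics/scene0.png')[170:230,270:340]
im=cv2.convertScaleAbs(im,alpha=1.5)
cv2.imwrite('pics/sz.png',cv2.resize(im,None,fx=8,fy=8,interpolation=cv2.INTER_CUBIC))
E
```

```text
S collar [ 0.67694366 -0.05829386  0.181     ] tip [ 0.62594466 -0.06767779  0.252944  ] len 0.05185514070895466 exp 0.0579 az -169.57406780129045
T [ 0.6759974  -0.06197071  0.181     ]
[329.61944184 153.95441211] [333.44604907 167.72700585]
```

View pics/tz.png

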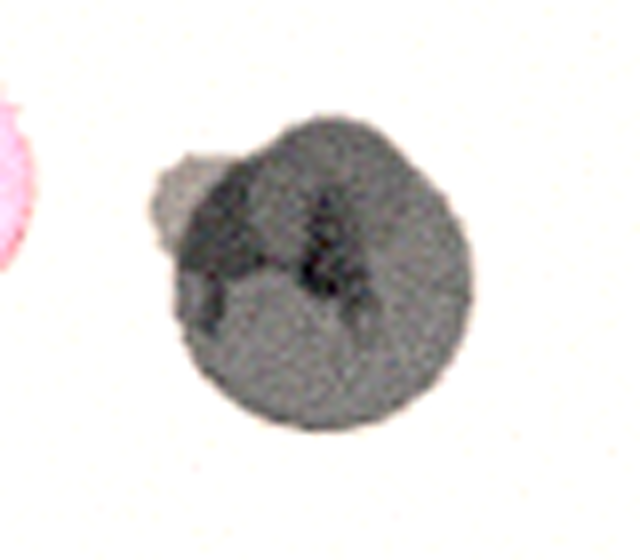

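View pics/sz.png

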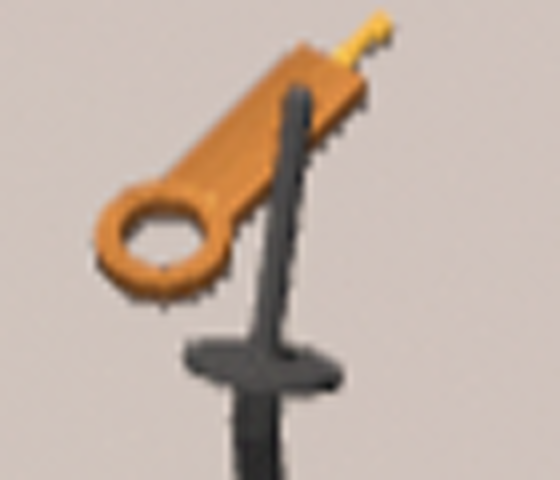

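Request:
arm_command(plan=[[1,0.018,-0.031,-0.06,-2.3],[1,0.018,-0.031,-0.12,-2.3],[1,0.018,-0.031,-0.18,-2.3],[1,0.018,-0.031,-0.23,-2.3],[1,0.018,-0.031,-0.25,-2.3],[1,0.018,-0.031,-0.25,-2.3]])

```text
time: 3.15
tool_pos: [0.4413, -0.173, 0.0535]
ee_rot: [-3.137, -0.001, 1.369]
wrist_force: [0.5, 0.5, 0.1]
width: 0.0937
```

Request:
arm_command(plan=[[1,0,0,-0.03,0],[1,0,0,-0.045,0],[1,0,0,-0.05,0],[1,0,0,-0.05,0],[1,0,0,-0.05,0]])

```text
time: 3.78
tool_pos: [0.4435, -0.1747, 0.0066]
ee_rot: [3.14, 0.001, 1.368]
wrist_force: [-0.2, -0.6, 0.0]
width: 0.0936
```

Run:
```python
from h import *
o=robot.get_obs(); print(o['tool_pos'],o['ee_rot'],o['wrist_force'])
s=snap('wrist','w2.png')
```

```text
[ 0.44345774 -0.1746561   0.00660771] [3.13963201e+00 5.00293321e-04 1.36809214e+00] [-0.17498025 -0.62429658  0.04013398]
```

View pics/w2.png

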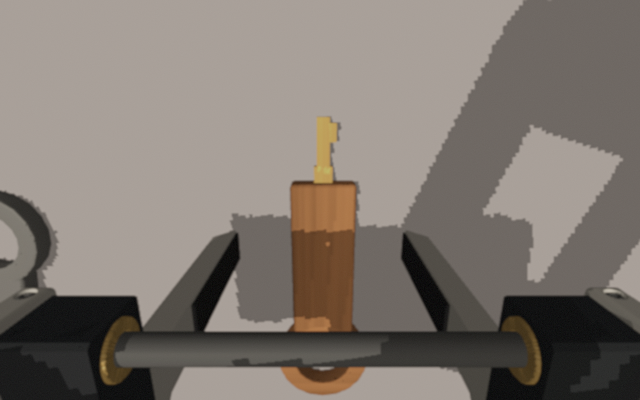

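Request:
arm_command(plan=[[1,0,0,-0.003,0],[0.2,0,0,-0.003,0],[0,0,0,-0.003,0],[0,0,0,-0.003,0],[0,0,0,-0.003,0],[0,0,0,-0.003,0],[0,0,0,-0.003,0],[0,0,0,-0.003,0]])

```text
time: 4.82
tool_pos: [0.4427, -0.1742, 0.0025]
ee_rot: [-3.142, -0.0, 1.368]
wrist_force: [-0.3, 0.0, 0.4]
width: 0.0358
```

Run:
```python
from h import *
S=cam('scene')
zt=.184+.09*np.cos(np.radians(40))
r=onz(S,(303,215.6),.1825); q=onz(S,(307.2,181.8),zt);print(r,q,np.degrees(np.arctan2(*(r-q)[:2][::-1])),np.hypot(*(r-q)[:2]))
HE=np.array([[1,.0009,0,-.0006],[-.0009,.9589,.2839,-.0839],[.0003,-.2839,.9589,-.1789],[0,0,0,1]])
for x in (.40,.43,.46):
  for y in (-.10,-.13,-.16):
   for z in (.34,.38,.42):
    T=np.eye(4);T[:3,:3]=Ro.from_euler('xyz',[np.pi,0,np.radians(98)]).as_matrix();T[:3,3]=[x,y,z];W=T@HE
    C=(337.19,320.1,195.7,W[:3,3],W[:3,:3]); print(x,y,z,proj(C,r).round(),proj(C,q).round())
```

```text
[ 0.6774002  -0.05714403  0.1825    ] [ 0.6230074  -0.06860277  0.252944  ] 11.896348432874081 0.05558668544874859
0.4 -0.1 0.34 [323. 397.] [321. 413.]
0.4 -0.1 0.38 [323. 372.] [321. 381.]
0.4 -0.1 0.42 [323. 351.] [320. 355.]
0.4 -0.13 0.34 [347. 399.] [350. 416.]
0.4 -0.13 0.38 [345. 374.] [347. 384.]
0.4 -0.13 0.42 [343. 353.] [344. 358.]
0.4 -0.16 0.34 [370. 402.] [379. 419.]
0.4 -0.16 0.38 [366. 377.] [373. 387.]
0.4 -0.16 0.42 [363. 356.] [368. 361.]
0.43 -0.1 0.34 [327. 378.] [325. 390.]
0.43 -0.1 0.38 [326. 354.] [324. 360.]
0.43 -0.1 0.42 [326. 334.] [324. 335.]
0.43 -0.13 0.34 [351. 381.] [355. 393.]
0.43 -0.13 0.38 [348. 357.] [351. 363.]
0.43 -0.13 0.42 [346. 336.] [348. 338.]
0.43 -0.16 0.34 [375. 383.] [384. 396.]
0.43 -0.16 0.38 [370. 359.] [378. 366.]
0.43 -0.16 0.42 [366. 339.] [372. 341.]
0.46 -0.1 0.34 [330. 358.] [329. 365.]
0.46 -0.1 0.38 [330. 336.] [328. 337.]
0.46 -0.1 0.42 [329. 317.] [328. 314.]
0.46 -0.13 0.34 [355. 361.] [360. 369.]
0.46 -0.13 0.38 [352. 338.] [356. 340.]
0.46 -0.13 0.42 [349. 319.] [352. 317.]
0.46 -0.16 0.34 [379. 364.] [390. 372.]
0.46 -0.16 0.38 [374. 341.] [383. 343.]
0.46 -0.16 0.42 [370. 322.] [377. 320.]
```

Request:
arm_command(plan=[[0,0,0,0.03,0],[0,0,0,0.09,0],[0,0,0,0.15,5],[0,0,0,0.21,10],[0,0,0,0.27,15],[0,0.01,0,0.33,20],[0,0.03,0,0.38,20],[0,0.05,0.005,0.41,20],[0,0.05,0.005,0.41,20],[0,0.05,0.005,0.41,20]])

```text
time: 6.08
tool_pos: [0.4921, -0.1693, 0.4108]
ee_rot: [-3.139, -0.002, 1.717]
wrist_force: [0.1, -0.5, -0.3]
width: 0.0354
```

Run:
```python
from h import *
o=robot.get_obs(); print(o['time'],o['tool_pos'],o['ee_rot'],o['width'])
s=snap('wrist','w3.png'); C=wristC(s,o)
for m in finder.masks_of('peg','wrist'): print(m['p'],m['extent'])
for X in ([.6774,-.0571,.184],[.623,-.0686,.253]): print(proj(C,X))
t=snap('scene','s3.png')
im=cv2.imread('pics/w3.png')[270:360,330:430]; cv2.imwrite('pics/w3z.png',cv2.resize(cv2.convertScaleAbs(im,alpha=2),None,fx=6,fy=6,interpolation=cv2.INTER_CUBIC))
```

```text
6.075 [ 0.49214336 -0.16927316  0.41076928] [-3.13887413e+00 -1.54080077e-03  1.71697457e+00] 0.035408203873987035
[380.2944742  309.04724314]
[390.12818362 303.51674415]
```

View pics/w3.png

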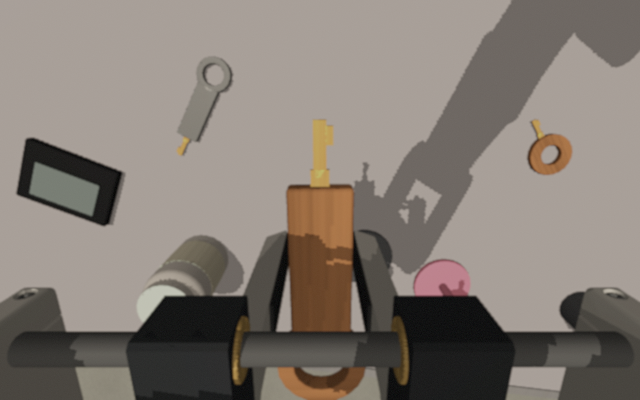

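View pics/w3z.png

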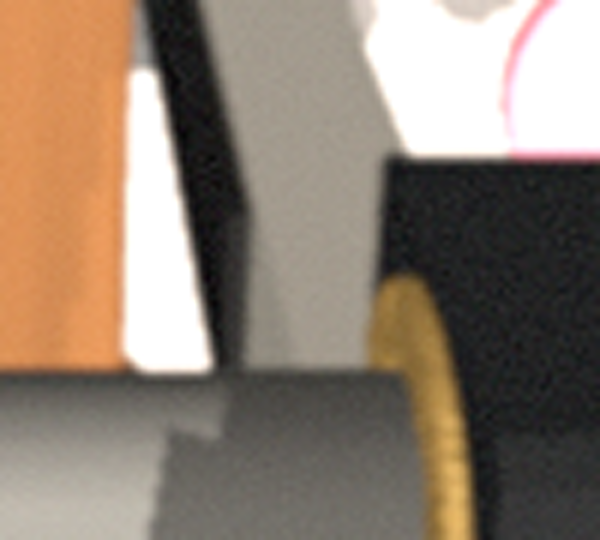

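View pics/s3.png

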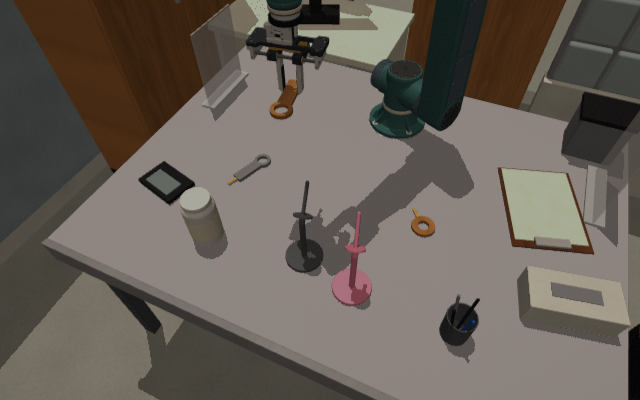

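Request:
arm_command(plan=[[0,0.02,-0.05,0,0],[0,0.04,-0.1,0,0],[0,0.05,-0.13,0,0],[0,0.05,-0.13,0,0],[0,0.05,-0.13,0,0]])

```text
time: 6.85
tool_pos: [0.5421, -0.2988, 0.4122]
ee_rot: [-3.141, -0.001, 1.717]
wrist_force: [-0.5, 0.2, -0.2]
width: 0.0357
```

Run:
```python
from h import *
o=robot.get_obs(); print(o['time'],o['tool_pos'],o['ee_rot'],o['width'])
s=snap('wrist','w4.png'); C=wristC(s,o); np.save('C4.npy',np.array([C[0],C[1],C[2],*C[3],*C[4].ravel()]))
for m in finder.masks_of('peg','wrist'): print(m['p'],m['extent'])
for X in ([.6774,-.0571,.184],[.623,-.0686,.253]): print(proj(C,X))
im=cv2.imread('pics/w4.png')[210:300,420:540]; cv2.imwrite('pics/w4z.png',cv2.resize(cv2.convertScaleAbs(im,alpha=1.5),None,fx=6,fy=6,interpolation=cv2.INTER_CUBIC))
```

```text
6.85 [ 0.54211238 -0.2987627   0.41219707] [-3.14082194e+00 -1.17889385e-03  1.71708703e+00] 0.035676336244503226
0.98 [560.7, 303.5, 583.8, 328.3]
0.96 [460.9, 264.6, 514.2, 305.2]
[479.99001182 288.74757739]
[511.455606  278.9066223]
```

View pics/w4z.png

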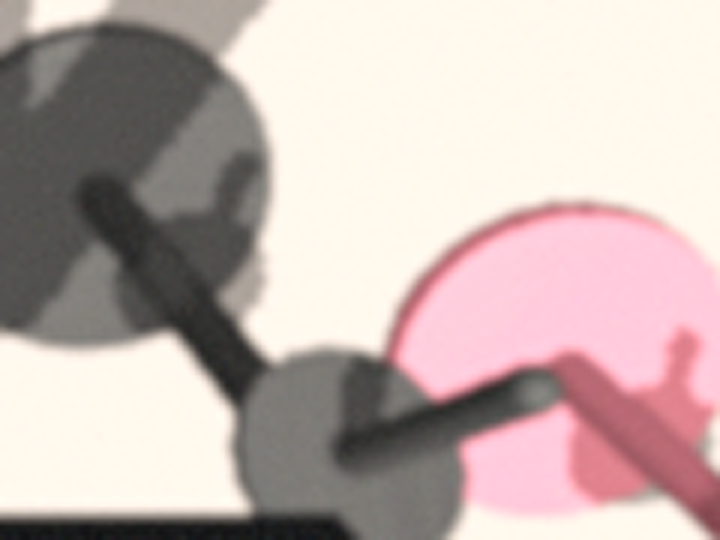

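```bash
cat > fit.py <<'E'
from h import *
from scipy.optimize import least_squares
a=np.load('C4.npy'); W=(a[0],a[1],a[2],a[3:6],a[6:].reshape(3,3)); S=cam('scene')
z=lambda u,v,k,o:((np.array([u,v])+.5)/k-.5+o)
wr=z(350,453,6,(420,210)); wt=z(541,386,6,(420,210))
sr=z(262,350,8,(270,170)); st=z(298,92,8,(270,170))
def pts(p):
    t=np.radians(40); d=np.array([-np.sin(t)*np.cos(p[2]),-np.sin(t)*np.sin(p[2]),np.cos(t)]); r=np.array([p[0],p[1],.184]); return r,r+.09*d
def F(p,use):
    r,t=pts(p); e=[]
    if 'w' in use: e+=[proj(W,r)-wr,proj(W,t)-wt]
    if 's' in use: e+=[proj(S,r)-sr,proj(S,t)-st]
    return np.concatenate(e)
for u in ('w','s','ws'):
    s=least_squares(F,[.677,-.057,.2],args=(u,)); print(u,s.x.round(4),np.degrees(s.x[2]).round(1),s.fun.round(1),pts(s.x)[1].round(4))
E
python3 fit.py
```

```text
w [ 0.6733 -0.0612  0.1992] 11.4 [ 0.   0.7 -0.  -0.5] [ 0.6166 -0.0726  0.2529]
s [ 0.6751 -0.0607  0.1892] 10.8 [-0.2  0.8  0.2 -0.9] [ 0.6183 -0.0715  0.2529]
ws [ 0.6736 -0.0611  0.1976] 11.3 [ 0.   0.8  0.1 -0.3 -0.1  0.4  0.1 -1.4] [ 0.6168 -0.0724  0.2529]
```

Request:
arm_command(plan=[[0,-0.005,0.055,0,2.9],[0,-0.01,0.11,0,2.9],[0,-0.017,0.165,0,2.9],[0,-0.017,0.208,-0.01,2.9],[0,-0.017,0.208,-0.06,2.9],[0,-0.017,0.208,-0.1,2.9],[0,-0.017,0.208,-0.13,2.9],[0,-0.017,0.208,-0.14,2.9],[0,-0.017,0.208,-0.14,2.9]])

```text
time: 8.07
tool_pos: [0.5253, -0.0907, 0.2731]
ee_rot: [3.141, 0.0, 1.768]
wrist_force: [0.3, -0.1, -1.3]
width: 0.0359
```

Run:
```python
from h import *
o=robot.get_obs(); print(o['time'],o['tool_pos'],o['ee_rot'],o['width'])
s=snap('scene','s5.png'); t=snap('top','t5.png')
S=cam('scene');T=cam('top')
yaw=o['ee_rot'][2]-np.pi/2; h=o['tool_pos']+np.array([.0745*np.cos(yaw),.0745*np.sin(yaw),.0035]); print('hole est',h,proj(S,h),proj(T,h),'peg tip',proj(S,[.617,-.072,.253]),proj(T,[.617,-.072,.253]))
p=proj(S,h).astype(int)-[40,30]; print(p)
cv2.imwrite('pics/s5z.png',cv2.resize(cv2.imread('pics/s5.png')[p[1]:p[1]+75,p[0]:p[0]+100],None,fx=8,fy=8,interpolation=cv2.INTER_CUBIC))
p=proj(T,h).astype(int)-[40,30]; print(p)
cv2.imwrite('pics/t5z.png',cv2.resize(cv2.convertScaleAbs(cv2.imread('pics/t5.png')[p[1]:p[1]+75,p[0]:p[0]+80],alpha=1.8),None,fx=8,fy=8,interpolation=cv2.INTER_CUBIC))
```

```text
8.075 [ 0.52533619 -0.09074182  0.27309829] [3.14103328e+00 1.61068969e-04 1.76843867e+00] 0.03587041951892746
hole est [ 0.59838584 -0.07611314  0.27659829] [308.42545791 168.04290078] [337.19010703 177.44048757] peg tip [307.01884401 179.76945473] [335.2903901  171.49829718]
[268 138]
[297 147]
```

View pics/s5z.png

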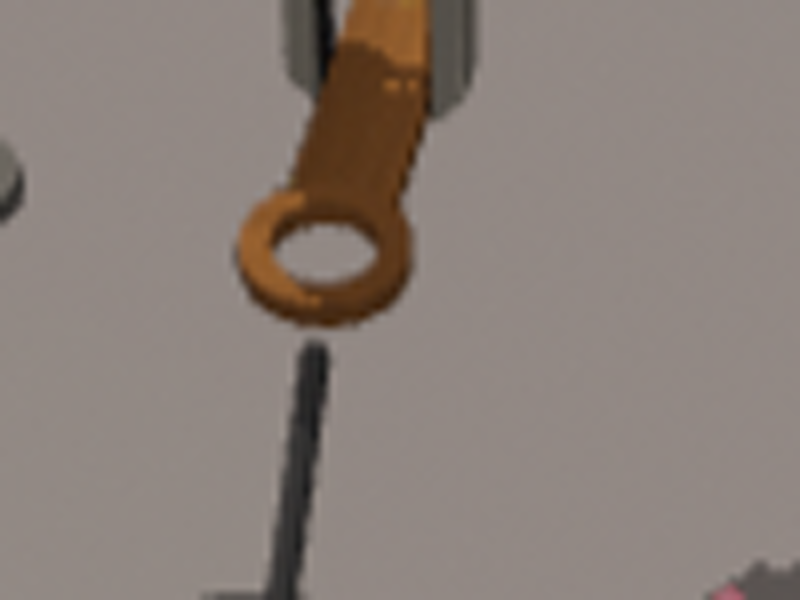

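View pics/t5z.png

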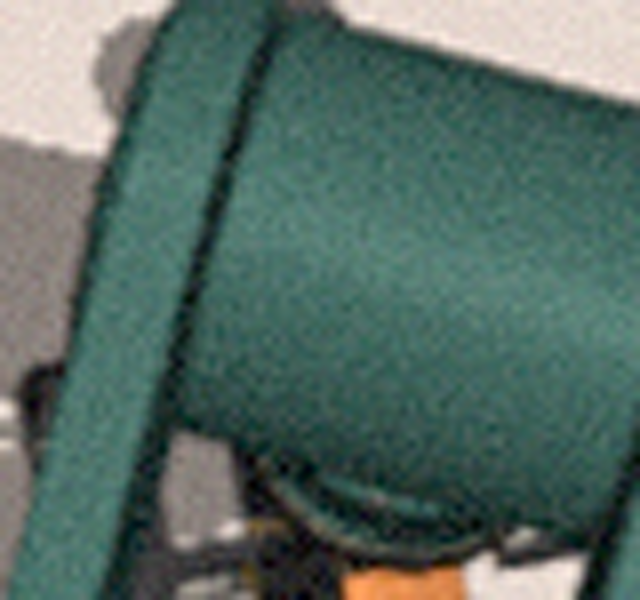

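Run:
```python
from h import *
o=robot.get_obs(); s=snap('wrist','w5.png'); H=np.array(s['hand_eye']); Hi=np.linalg.inv(H)
def pr(X):
    q=Hi@np.array([*X,1]); return (s['cx']+s['fx']*q[0]/q[2], s['cy']+s['fx']*q[1]/q[2])
for g in (-3,0,3):   # nose-down tilt deg about grip
  t=np.radians(g)
  def pad(x,z): # paddle coords rel grip (x along, z up) -> tool, tilt nose down
    X=x*np.cos(t)+z*np.sin(t); Z=-x*np.sin(t)+z*np.cos(t); return (0,X,-(Z+.0035))
  print(g,'woodend',np.round(pr(pad(-.040,.006)),1),'keyend',np.round(pr(pad(-.075,.0)),1),'hole far edge top',np.round(pr(pad(.0745+.017,.006)),1),'eye far top',np.round(pr(pad(.0745+.028,.006)),1),'eye far bot',np.round(pr(pad(.0745+.028,-.006)),1))
im=cv2.imread('pics/w5.png'); cv2.imwrite('pics/w5z.png',cv2.resize(cv2.convertScaleAbs(im[100:400,260:380],alpha=1.3),None,fx=2,fy=2,interpolation=cv2.INTER_CUBIC))
```

```text
-3 woodend [320.6 183.1] keyend [320.6 114.5] hole far edge top [320.3 392.7] eye far top [320.3 407.5] eye far bot [320.3 392.1]
0 woodend [320.6 184.6] keyend [320.7 114.7] hole far edge top [320.3 386.9] eye far top [320.3 400.6] eye far bot [320.3 385.2]
3 woodend [320.6 186.3] keyend [320.7 115.3] hole far edge top [320.3 380.9] eye far top [320.3 393.7] eye far bot [320.3 378.2]
```

View pics/w5z.png

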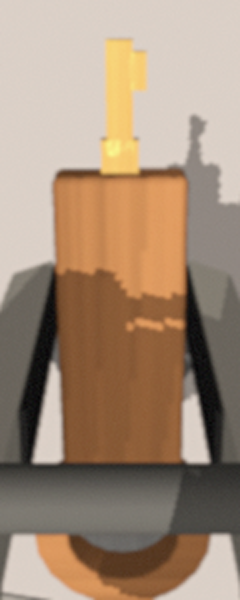

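Request:
arm_command(plan=[[0,0.0063,0.0013,-0.0077,0],[0,0.0126,0.0025,-0.0153,0],[0,0.0189,0.0038,-0.023,0],[0,0.0252,0.005,-0.0306,0],[0,0.0252,0.005,-0.0306,0],[0,0.0252,0.005,-0.0306,0]])

```text
time: 8.98
tool_pos: [0.5509, -0.0863, 0.242]
ee_rot: [-3.142, -0.0, 1.768]
wrist_force: [0.0, -0.2, -1.6]
width: 0.0359
```

Run:
```python
from h import *
o=robot.get_obs(); print(o['time'],o['tool_pos'],o['ee_rot'],o['width'],o['wrist_force'])
s=snap('scene','s6.png')
cv2.imwrite('pics/s6z.png',cv2.resize(cv2.imread('pics/s6.png')[150:225,268:368],None,fx=8,fy=8,interpolation=cv2.INTER_CUBIC))
```

```text
8.975 [ 0.55087977 -0.08626815  0.24196648] [-3.14151550e+00 -3.78589852e-05  1.76776601e+00] 0.03587902832351681 [ 0.01838701 -0.18274921 -1.59747538]
```

View pics/s6z.png

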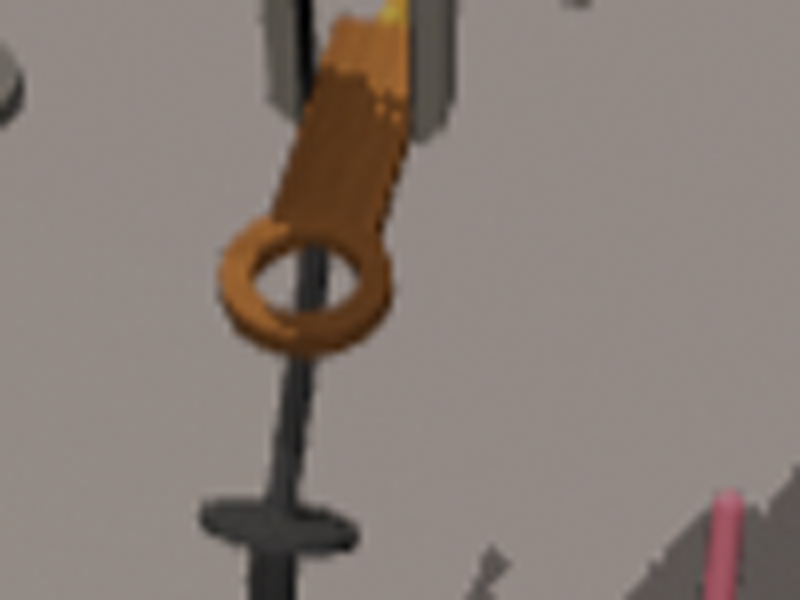

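Request:
arm_command(plan=[[0,0.005,0.0015,-0.006,0],[0,0.01,0.0025,-0.012,0],[0,0.0157,0.004,-0.019,0],[0,0.0157,0.004,-0.019,0],[0,0.0157,0.004,-0.019,0]])

```text
time: 9.65
tool_pos: [0.5666, -0.0822, 0.2228]
ee_rot: [-3.141, -0.0, 1.768]
wrist_force: [0.2, -1.1, 0.0]
width: 0.035
```

Run:
```python
from h import *
o=robot.get_obs(); print(o['time'],o['tool_pos'],o['ee_rot'],o['width'],o['wrist_force'],o['wrist_torque'])
s=snap('scene','s7.png')
cv2.imwrite('pics/s7z.png',cv2.resize(cv2.imread('pics/s7.png')[150:225,268:368],None,fx=8,fy=8,interpolation=cv2.INTER_CUBIC))
```

```text
9.65 [ 0.56656839 -0.08220683  0.22281042] [-3.14129727e+00 -1.49892551e-04  1.76788130e+00] 0.03502537471553064 [ 0.24834169 -1.13595459  0.02863474] [ 0.03842584 -0.01052337 -0.01054323]
```

View pics/s7z.png

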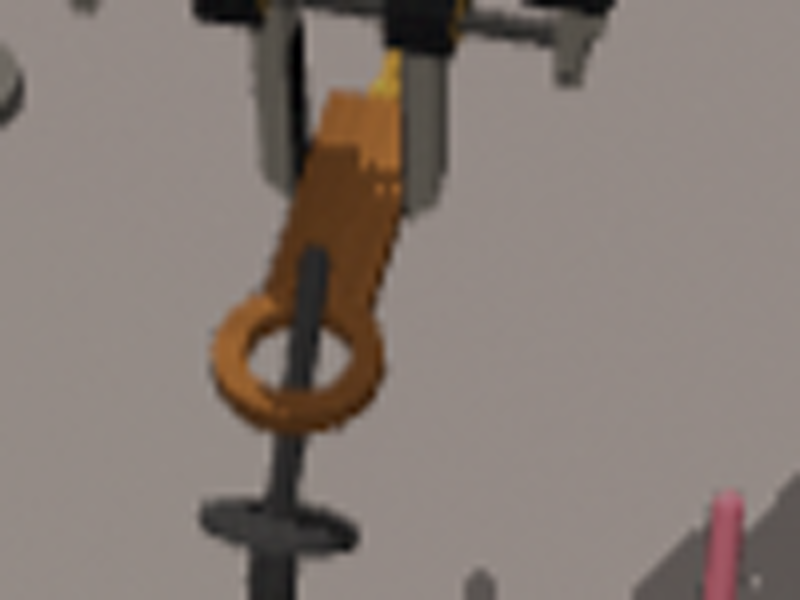

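Request:
arm_command(plan=[[0,0.004,0.001,-0.005,0],[0,0.008,0.002,-0.01,0],[0,0.0113,0.0025,-0.0138,0],[0,0.0113,0.0025,-0.0138,0],[0,0.0113,0.0025,-0.0138,0]])

```text
time: 10.32
tool_pos: [0.5779, -0.0798, 0.2091]
ee_rot: [-3.142, -0.0, 1.768]
wrist_force: [-0.2, -0.2, -0.9]
width: 0.0357
```

Run:
```python
from h import *
o=robot.get_obs(); print(o['time'],o['tool_pos'],o['ee_rot'],o['width'],o['wrist_force'],o['wrist_torque'])
s=snap('scene','s8.png')
cv2.imwrite('pics/s8z.png',cv2.resize(cv2.imread('pics/s8.png')[150:225,268:368],None,fx=8,fy=8,interpolation=cv2.INTER_CUBIC))
```

```text
10.325 [ 0.57788972 -0.07975721  0.20914804] [-3.14157396e+00 -5.74370987e-05  1.76775716e+00] 0.03570498083886603 [-0.21768532 -0.16311471 -0.9392194 ] [0.05626271 0.02375885 0.01869562]
```

View pics/s8z.png

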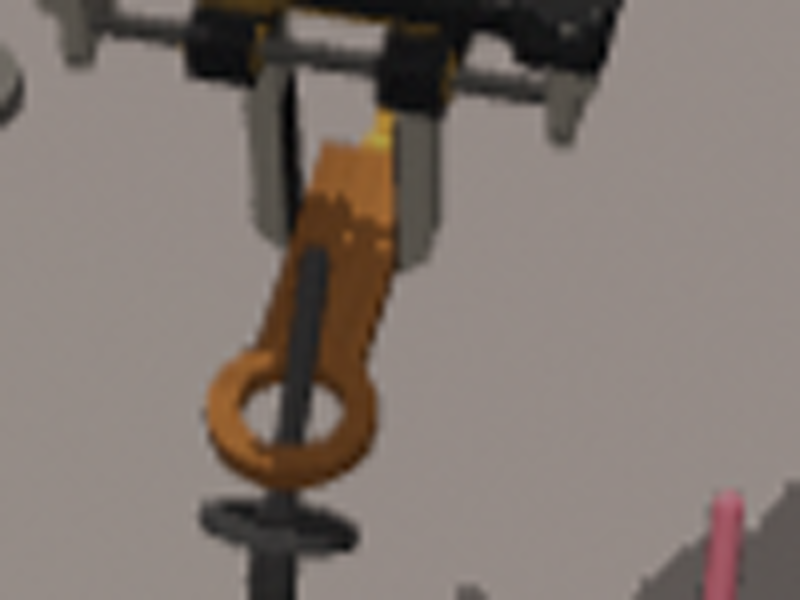

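Request:
arm_command(plan=[[0,0.002,0.0005,-0.003,0],[0,0.002,0.0005,-0.003,0],[0,0.002,0.0005,-0.003,0]])

```text
time: 10.75
tool_pos: [0.5798, -0.0792, 0.2061]
ee_rot: [-3.142, -0.0, 1.768]
wrist_force: [-0.5, 0.4, -0.8]
width: 0.0354
```

Request:
arm_command(plan=[[0.7,0,0,0,0],[0.7,0,0,0,0],[0.7,0,0,0,0],[0.7,0,0,0,0],[0.7,0,0,0,0],[0.7,0,0,0,0]])

```text
time: 11.5
tool_pos: [0.5798, -0.0792, 0.2061]
ee_rot: [-3.142, -0.0, 1.768]
wrist_force: [-0.3, 0.2, 1.0]
width: 0.0656
```

Run:
```python
from h import *
o=robot.get_obs(); print(o['time'],o['tool_pos'],o['width'],o['wrist_force'])
s=snap('scene','s9.png')
cv2.imwrite('pics/s9z.png',cv2.resize(cv2.imread('pics/s9.png')[150:225,268:368],None,fx=8,fy=8,interpolation=cv2.INTER_CUBIC))
```

```text
11.5 [ 0.5798331  -0.07924936  0.20609638] 0.06561999235292844 [-0.27469723  0.236526    0.99723722]
```

View pics/s9z.png

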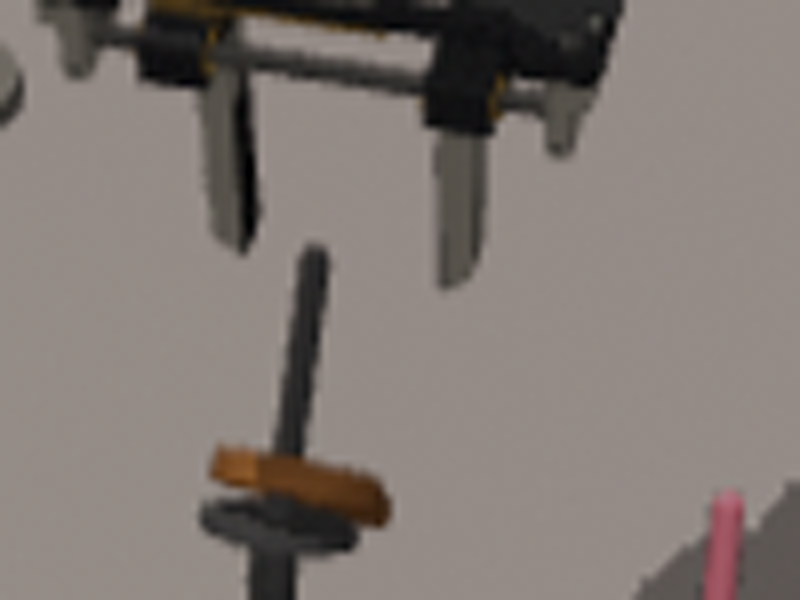

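Request:
arm_command(plan=[[0.7,-0.005,0,0.03,0],[0.7,-0.01,0,0.07,0],[0.7,-0.04,0,0.12,0],[0.7,-0.09,0,0.15,0],[0.7,-0.14,0.03,0.15,0],[0.7,-0.14,0.09,0.15,0],[0.7,-0.14,0.15,0.15,0],[0.7,-0.14,0.15,0.15,0],[0.7,-0.14,0.15,0.15,0]])

```text
time: 12.68
tool_pos: [0.4399, 0.0705, 0.3561]
ee_rot: [-3.142, 0.001, 1.768]
wrist_force: [0.5, -0.4, 0.1]
width: 0.0656
```

Request:
arm_command(plan=[[0.7,0,0,0,0],[0.7,0,0,0,0],[0.7,0,0,0,0],[0.7,0,0,0,0],[0.7,0,0,0,0],[0.7,0,0,0,0]])

```text
time: 13.42
tool_pos: [0.4399, 0.0708, 0.3561]
ee_rot: [3.142, -0.0, 1.768]
wrist_force: [0.8, 0.3, 1.4]
width: 0.0658
```

Run:
```python
from h import *
o=robot.get_obs(); print(o['time'],o['tool_pos'],o['width'],o['wrist_force'])
s=snap('scene','s10.png'); a=s['image'].astype(int)
cv2.imwrite('pics/s10z.png',cv2.resize(cv2.imread('pics/s10.png')[160:235,268:368],None,fx=7,fy=7,interpolation=cv2.INTER_CUBIC))
snap('top','t10.png')
for m in finder.masks_of('roundtag_center','scene'): print(m['p'],m['extent'])
```

```text
13.425 [0.43987536 0.07075629 0.35611406] 0.06581916285815043 [0.7802469  0.28654025 1.39635301]
0.75 [409.4, 209.3, 436.5, 236.6]
```

View pics/s10z.png

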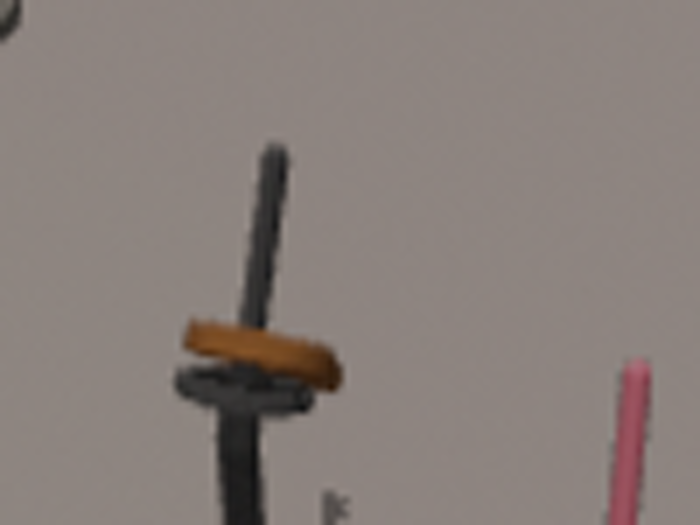

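View pics/t10.png

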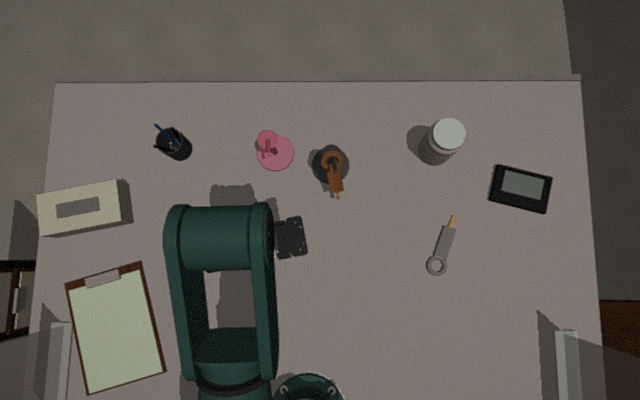

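```bash
python3 -c "
from bench import robot
print(robot.close_job())"
```

```text
the job is handed in; nothing more can be done
None
```

The orange wooden paddle is hanging on the dark stand's slanted peg, with the peg through its hole and the eye against or just above the collar. I handed the job in at about 13.5 s of the 48 s allowed.

- **How it went:** I gripped the handle across its width and lined the hole up with the peg, measured from the scene and wrist pictures. I then slid the paddle down along the peg, let go and backed the arm away.
- **Last checks:** The scene picture shows the eye around the peg. It did not visibly move between release and the final picture about 2 s later. The top picture shows the handle pointing down and towards the robot. The gripper is well clear, and the wrist force readings I saw stayed under 2 N.
- **Other things:** The grey paddle and the pink stand look untouched. The round tag was found at the same place as at the start, to within about 3 pixels.
- **What did not agree exactly:**
  - The eye does not lie quite flat on the collar. One edge stands a few millimetres off it, but it looks stable.
  - In the grip, the paddle sat about 2 mm further forward and slightly more nose-down than I had worked out. That still left enough clearance around the peg.

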